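Close up the tube shaker and start it

ROBOT

A 6-joint arm with a two-finger parallel gripper is mounted at the origin on a cart in front of the work surface, level with it; the furniture and walls round the work are solid. World frame = base frame: x ahead of the robot, y to its left, z up, the work surface at z = 0. Lengths are in m, angles in rad, forces in N, time in s.
With the tool pointing down it reaches from about 0.275 to 0.825 m from the base axis. Payload 5.2 kg.
Tool frame: the origin (TCP) lies midway between the tips of the shut fingers; the grasp point (between the pads) lies 19 mm behind it; z points along the fingers, x is the direction in which the jaws open and shut, and the axes are right-handed (so a half turn about z gives the same grasp; the last joint's range is limited). The gripper opens to 93 mm and grips with 3 to 60 N. Pads are 15 mm wide; open, the fingers measure 128 mm over their backs; the gripper's body (75 mm by 188 mm) begins 65 mm behind the grasp point.
Start: joints at [-1.467, 0.259, 1.535, -0, 1.348, -0.203], TCP at [0.166, -0.524, 0.219] pointing down, gripper open.
Joint ranges: [-3.14, 3.14], [-0.91, 2.08], [0.19, 2.58], [-1.22, 4.36], [0.22, 2.71], [-3.12, 3.12]. Speed limits (rad/s): [2.57, 2.57, 3.14, 3.14, 3.14, 3.14].

INTERFACE

Orientations are given as [roll, pitch, yaw] about the fixed x, y, z axes, in that order (R = Rz(yaw) Ry(pitch) Rx(roll)).
In Python, from rig import env, snapshot, get_calibration, job gives the robot as it stands. The module is installed in compiled form; this text tells all that it offers.
- The arm moves only by the shell command python3 -m crank 'ROWS' [FORCE]. ROWS is JSON, a list of rows, each an object with "hand": the finger opening in cm, from 0 to 9.3; "xyz": the shift along the tool's x, y, z in cm, a list of three; "yaw": the turn about the tool's z in degrees. A call has 1 to 12 rows; each row shifts and turns the commanded pose from where the row before left it, along the tool's axes as they then stand; what a row does not reach is not made up. A row lasts 1/8 s, in which the tool goes at most 62.5 mm and 10.7 degrees, less where a joint would pass 70% of its speed; a pose out of reach is approached as far as the arm can. A call with a gripper value outside its range is refused whole. The fingers move at their own pace and stop on an object; FORCE is the grip in N (left out, the last holds). Time passes only in rows, so rows that do not move let the fingers close. It gives the time, the measured TCP pose, the force and the opening at its end, in the units of the state.
- env.observe(): the state, without advancing time (a new reading comes with each control period).
- snapshot(name): name is "scene" or "side" or "wrist"; returns the picture (400x640x3 uint8, red, green, blue); there is no depth.
- get_calibration(name): a dict with "fx", "fy", "cx", "cy" (pixels), "R" (3x3) and "t" (3): a world point X has camera coordinates R X + t. Camera axes: x right, y down, z forward; pixel columns grow to the right and rows downward; lengths in m; the calibration is good to about 2 mm. A picture is of the moment at which its call begins: read the wrist's pose just before it. get_calibration takes no time and is no camera call; for the wrist camera it gives the pose at the moment of the call.
- job.hand_in(): hands the job in, once; it reports no verdict.
The state is a dict: "time_s": time; "q": joint angles; "joint_vel": joint speeds; "joint_efforts": joint torques, N m; "ee_pos": TCP position; "tcp_rot": TCP orientation; "force": force on the tool from outside, world axes, zero at the start; "ft_torque": the same for the moment, N m; "grip_width": finger opening in m.
Only numpy, scipy, OpenCV 4.12 (cv2) and the standard library are available. Lean on these libraries where they do the work, as an engineer would, in place of code of your own. Each camera call takes 0.05 s, during which the arm holds its last target.

TASK

Close up the tube shaker: lay its loose cover plate flat in the rim of the seat over the tubes, turning either turnbutton out of the way first if it hangs over the seat, then turn both turnbuttons square across the cover to hold it down. Only when the cover is secured, turn the handle of the isolator box clockwise as far as it goes to switch the power on. Leave the other things on the counter where they stand.

Things in the scene. Friction and masses are not known exactly. Their poses are not given: they have to be found in the camera images.
- shaker: white and grey bench housing 150 (x) x 208 (y) x 52 mm, fixed to the counter, with an open well holding a tube block and a low steel rim round the well. Origin: centre of its underside, on the worktop; x points away from its front (the face with a dark blank display), y to its left, z up. Yaw within 0.3 rad of facing the robot.
- seat (a point): middle of the seat on top of the shaker, 52 mm above the worktop; the cover's underside rests here. The steel rim round it is 12 mm high, clears the cover by 4 mm on each side at the foot and flares outwards above 5 mm.
- cover: loose aluminium plate 100 (x) x 120 (y) x 14 mm, 0.2 to 0.45 kg, with a black bridge handle on top. Origin: centre of its underside. It starts flat on the worktop at the robot's right, turned by up to 0.8 rad. It fits the seat with its x axis along the shaker's x axis, either way round; the 120 mm side runs between the two turnbuttons.
- cover_handle (a point): centre of the cover's handle bar, 42 mm above the cover's underside. The bar runs along the cover's x, 84 mm long, 14 mm wide, 16 mm high (34 to 50 mm above the underside), on two feet 33 mm either side of the middle; grip it across its 14 mm, along the cover's y.
- left_button (a joint): left (+y) turnbutton's angle about its upright pivot: 0 = clear, arm along the shaker's -x (towards its front); grows counterclockwise from above to 1.57 = square across the cover, arm to the middle of the seat. Stops at -0.3 and 1.57; starts at -0.25 to 1.4. Above 0.15 the arm hangs over the seat and bars the cover. Counts as across from 1.3. Turns with 0.06 N m, stays where left.
- left_button_grip (a point): on the left turnbutton's pivot axis (+82 mm along the shaker's y), at half height (90.5 mm above the worktop) of its upright finger grip: a dark fin along the bar, 12 mm thick, 78.5 to 104.5 mm above the worktop, from 10 mm behind the pivot to 50 mm out along the arm. Pinch it across its thickness over the pivot and turn. This point's x axis lies along the bar, arm to -x.
- left_button_tip (a point): end of the left turnbutton's arm, 58 mm from its pivot. The turnbutton is a steel bar 16 mm wide and 10 mm thick, its underside 68.5 mm above the worktop, 2.5 mm above the top of the seated cover.
- right_button (a joint): right (-y) turnbutton's angle about its upright pivot: 0 = clear, arm along the shaker's +x (towards its back); grows counterclockwise from above to 1.57 = square across the cover, arm to the middle of the seat. Stops at -0.3 and 1.57; starts at -0.25 to 1.4. Above 0.15 the arm hangs over the seat and bars the cover. Counts as across from 1.3. Turns with 0.06 N m, stays where left.
- right_button_grip (a point): on the right turnbutton's pivot axis (-82 mm along the shaker's y), at half height (90.5 mm above the worktop) of its upright finger grip: a dark fin along the bar, 12 mm thick, 78.5 to 104.5 mm above the worktop, from 10 mm behind the pivot to 50 mm out along the arm. Pinch it across its thickness over the pivot and turn. This point's x axis lies along the bar, arm to +x.
- right_button_tip (a point): end of the right turnbutton's arm, 58 mm from its pivot. The turnbutton is a steel bar 16 mm wide and 10 mm thick, its underside 68.5 mm above the worktop, 2.5 mm above the top of the seated cover.
- isolator: grey box 84 x 84 x 58 mm, fixed to the counter at the left of the shaker, with a rotary handle on top. Origin: centre of its underside, on the worktop. Its x axis, from the handle's axis to the 3 x 10 mm white off mark and the round cable gland, is where the handle points when off.
- isolator_handle (a joint): angle of the isolator's handle: 0 = off, handle along the box's x; grows clockwise seen from above to the stop at 1.5 = on (about along the box's -y). Starts at 0 to 0.15; counts as on from 1.3 up. Turns with about 0.08 N m and stays where it is left.
- isolator_grip (a point): on the handle's upright axis, 82 mm above the worktop: half height of the black handle bar, 66 mm long (30 mm one way, 36 mm the other, where a white line marks its end), 14 mm thick, 26 mm high (68 to 94 mm above the worktop). Pinch it across its 14 mm here. This point's x axis lies along the bar, towards the marked end.
- brown_bottle: bystander, to be left alone: brown dropper bottle, 34 mm across, 68 mm tall; stands beside the cover, on its -y side. Origin: centre of its underside.
- swab_jar: bystander, to be left alone: glass jar of swabs with a steel lid, 67 mm across, 80 mm tall; stands beside the cover, on its +x side. Origin: centre of its underside.
- white_bottle: bystander, to be left alone: white dropper bottle, 34 mm across, 72 mm tall; stands on the robot's side of the isolator. Origin: centre of its underside.
- round_tin: bystander, to be left alone: round tin, 63 mm across, 26 mm high; stands behind the shaker. Origin: centre of its underside.
- timer: bystander, to be left alone: bench timer with a dial on top, 68 x 68 x 43 mm; stands at the back right. Origin: centre of its underside.
- red_box: bystander, to be left alone: flat red carton, 72 x 110 x 28 mm; stands at the far right. Origin: centre of its underside.
Not all that is in view belongs to the job. Of the things that look like the isolator, the larger one is meant.

How it is judged:
On the way, in this order (a step that is already met when the one before it is completed fails the run):
1. the cover lies flat on the seat inside the rim (horizontal distance between cover and seat below 0.01 m and z of cover in the frame of shaker between 0.048 and 0.056 m and angle between cover's own z axis and vertical below 0.06 rad), for 0.2 s.
2. both turnbuttons are turned across the seated cover, the isolator still off (all of step 1 and value of joint each of left_button, right_button above 1.3 rad and value of joint isolator_handle below 0.5 rad), for 0.2 s.
3. the isolator is turned on (all of step 1 and value of joint each of left_button, right_button, isolator_handle above 1.3 rad), for 0.2 s.
At the end, for the whole second after the job is handed in: the cover rests flat on the seat (within 10 mm of its middle, underside within 4 mm of the seat's height, tilted less than 0.06 rad), both turnbuttons stand at 1.3 rad or more, across it, the isolator handle stands at 1.3 rad or more, and the cover is at rest (all of step 3 and linear speed of cover below 0.02 m/s); the robot touches nothing.
It fails at once if one of the bystanders (bottles, jar, tin, timer, red carton) is moved more than 30 mm (distance of any of brown_bottle, swab_jar, white_bottle, round_tin, timer, red_box from where it was at the start of the episode above 0.03 m).
It fails at once if the isolator is on while the cover is not secured (value of joint isolator_handle above 1.3 rad and not (horizontal distance between cover and seat below 0.01 m and z of cover in the frame of shaker between 0.048 and 0.056 m and angle between cover's own z axis and vertical below 0.06 rad and value of joint each of left_button, right_button above 1.3 rad)).
It also fails if it takes over 72 s, if anything falls off the work surface, if the arm or the gripper's body presses on something with over 40 N, if the wrist force passes 120 N, or if a joint passes its speed limit or range.

## Working session

There is one attempt and no reset: what is moved stays moved. The work goes in short steps, Python scripts to look and compute and a shell command to move; the robot and the scene stay as the last step left them, time stands still between calls to the robot, and variables do not carry over. Pictures are saved under pics/ and viewed, and the job is handed in when it is done.

```bash
mkdir -p pics; ls
cat > h.py <<'E'
import numpy as np, cv2, json
from rig import env, snapshot, get_calibration, job
def cal(n):
    c=get_calibration(n); K=np.array([[c['fx'],0,c['cx']],[0,c['fy'],c['cy']],[0,0,1]]); return K,np.array(c['R']),np.array(c['t'])
def ray(c,u,v):
    K,R,t=c; d=R.T@np.linalg.inv(K)@np.array([u,v,1.]); o=-R.T@t; return o,d
def onplane(c,u,v,z):
    o,d=ray(c,u,v); return o+d*(z-o[2])/d[2]
def proj(c,X):
    K,R,t=c; p=K@(R@np.array(X,float)+t); return p[:2]/p[2]
E
python3 - <<'E'
from h import *
s=env.observe(); print({k:np.round(v,3).tolist() for k,v in s.items()})
for n in ['scene','side','wrist']:
    c=cal(n); im=snapshot(n); cv2.imwrite(f'pics/{n}0.png',im[:,:,::-1]); print(n,np.round(-c[1].T@c[2],3),np.round(c[1],3).tolist(),c[0][0,0])
E
```

```text
pics
{'time_s': 0.0, 'q': [-1.467, 0.259, 1.536, -0.0, 1.348, -0.203], 'joint_vel': [-0.001, 0.001, -0.001, -0.0, -0.0, -0.0], 'joint_efforts': [-0.0, -43.731, -28.4, 0.072, 0.041, -0.0], 'ee_pos': [0.166, -0.524, 0.218], 'tcp_rot': [-3.141, 0.002, -1.264], 'force': [0.217, -0.018, 1.045], 'ft_torque': [-0.001, -0.051, 0.043], 'grip_width': 0.093}
scene [-0.378  0.312  1.265] [[-0.474, -0.881, -0.013], [-0.671, 0.37, -0.642], [0.57, -0.296, -0.766]] 489.9299612830736
side [-0.019  0.722  0.886] [[-0.849, -0.528, -0.006], [-0.324, 0.53, -0.784], [0.417, -0.663, -0.621]] 389.3583085627686
wrist [ 0.229 -0.505  0.384] [[0.301, -0.954, -0.002], [-0.926, -0.293, 0.237], [-0.227, -0.069, -0.971]] 277.8468495908435
```

View pics/scene0.png

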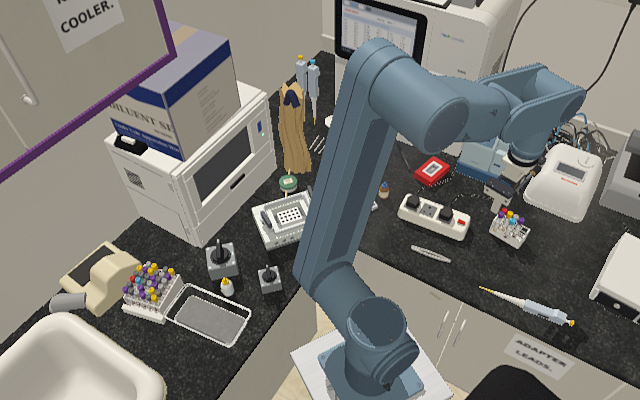

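View pics/side0.png

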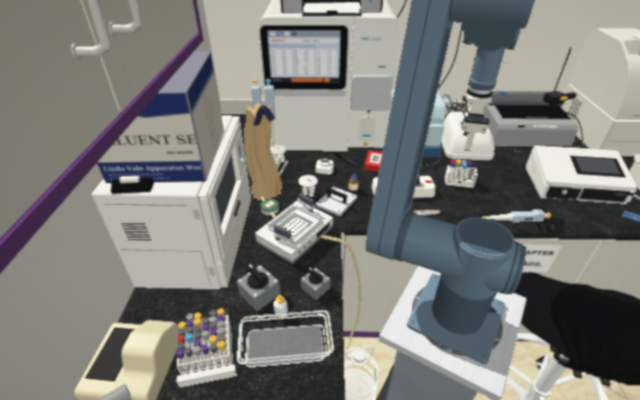

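View pics/wrist0.png

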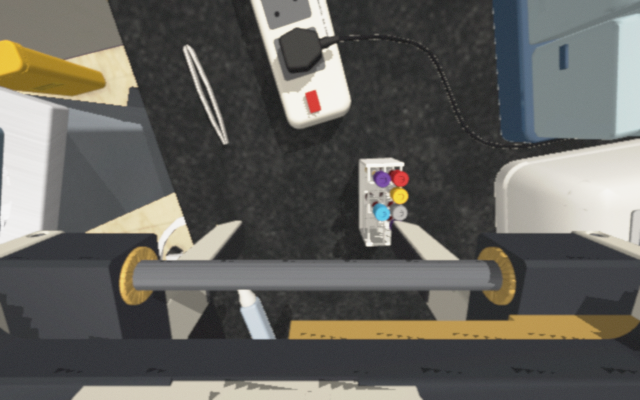

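Run:
```python
from h import *
s=cv2.imread('pics/side0.png'); cv2.imwrite('pics/side_crop.png',cv2.resize(s[150:330,200:400],None,fx=4,fy=3.3,interpolation=cv2.INTER_CUBIC)[:600,:800])
c=cal('side')
for n,u,v,z in [('cover',335,203,.02),('shaker',293,228,.055),('isoL',258,285,.06),('isoS',316,283,.05),('white',281,308,0.03),('tin',268,207,.02),('timer',325,166,.03),('jar',307,185,.04),('brown',353,184,.03)]:
    print(n,np.round(onplane(c,u,v,z),3))
c=cal('scene')
for n,u,v,z in [('isoL',222,262,.06),('isoS',269,280,.05),('shaker',285,215,.055)]:
    print(n,np.round(onplane(c,u,v,z),3))
```

```text
cover [ 0.5  -0.23  0.02]
shaker [ 0.53  -0.012  0.055]
isoL [0.478 0.229 0.06 ]
isoS [0.353 0.135 0.05 ]
white [0.396 0.24  0.03 ]
tin [ 0.69  -0.087  0.02 ]
timer [ 0.645 -0.404  0.03 ]
jar [ 0.629 -0.247  0.04 ]
brown [ 0.493 -0.353  0.03 ]
isoL [0.463 0.221 0.06 ]
isoS [0.347 0.123 0.05 ]
shaker [ 0.536 -0.017  0.055]
```

View pics/side_crop.png

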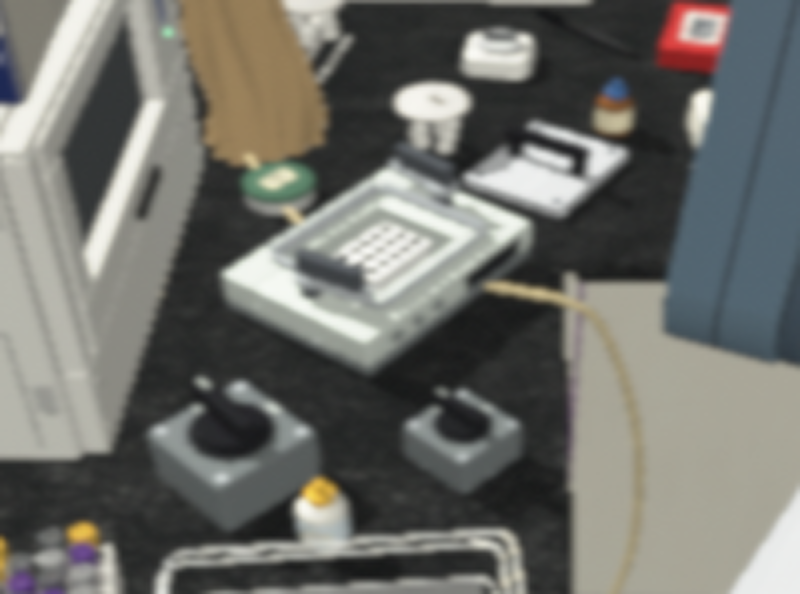

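```bash
python3 -m crank '[{"xyz":[-2.8,-4.5,-1.8],"hand":9.3},{"xyz":[-2.8,-4.5,-1.8],"hand":9.3},{"xyz":[-2.8,-4.5,-1.8],"hand":9.3},{"xyz":[-2.8,-4.5,-1.8],"hand":9.3},{"xyz":[-2.8,-4.5,-1.8],"hand":9.3},{"xyz":[-2.8,-4.5,-1.8],"hand":9.3},{"xyz":[-2.8,-4.5,-1.8],"hand":9.3},{"xyz":[-2.8,-4.5,-1.8],"hand":9.3},{"xyz":[0,0,0],"hand":9.3}]'
python3 - <<'E'
from h import *
for n in ['wrist','scene']:
    c=cal(n);im=snapshot(n); cv2.imwrite(f'pics/{n}1.png',im[:,:,::-1]); np.savez(f'pics/{n}1.npz',K=c[0],R=c[1],t=c[2])
E
```

```text
schema error: expected keys hand, xyz, yaw
```

View pics/wrist1.png

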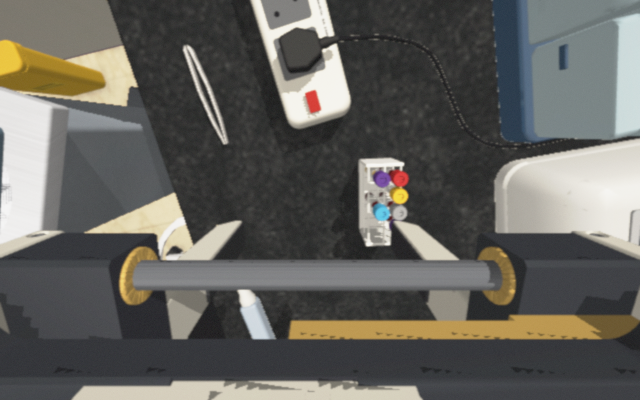

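View pics/scene1.png

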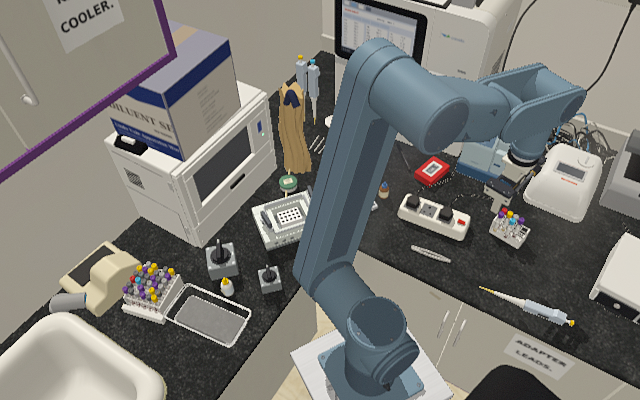

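All keys needed in each row; repeat.

```bash
python3 -m crank '[{"xyz":[-2.8,-4.5,-1.8],"yaw":0,"hand":9.3},{"xyz":[-2.8,-4.5,-1.8],"yaw":0,"hand":9.3},{"xyz":[-2.8,-4.5,-1.8],"yaw":0,"hand":9.3},{"xyz":[-2.8,-4.5,-1.8],"yaw":0,"hand":9.3},{"xyz":[-2.8,-4.5,-1.8],"yaw":0,"hand":9.3},{"xyz":[-2.8,-4.5,-1.8],"yaw":0,"hand":9.3},{"xyz":[-2.8,-4.5,-1.8],"yaw":0,"hand":9.3},{"xyz":[-2.8,-4.5,-1.8],"yaw":0,"hand":9.3},{"xyz":[0,0,0],"yaw":0,"hand":9.3}]'
cat >> h.py <<'E'
def shoot(n,tag):
    c=cal(n);im=snapshot(n); cv2.imwrite(f'pics/{n}{tag}.png',im[:,:,::-1]); np.savez(f'pics/{n}{tag}.npz',K=c[0],R=c[1],t=c[2])
def load(n):
    z=np.load(f'pics/{n}.npz'); return (z['K'],z['R'],z['t']),cv2.imread(f'pics/{n}.png')
E
python3 - <<'E'
from h import *
for n in ['wrist','scene']: shoot(n,'2')
E
```

```text
time_s: 1.38
ee_pos: [0.4438, -0.1995, 0.3641]
tcp_rot: [-3.139, -0.002, -1.258]
force: [-0.1, -1.0, -0.2]
grip_width: 0.0931
```

View pics/wrist2.png

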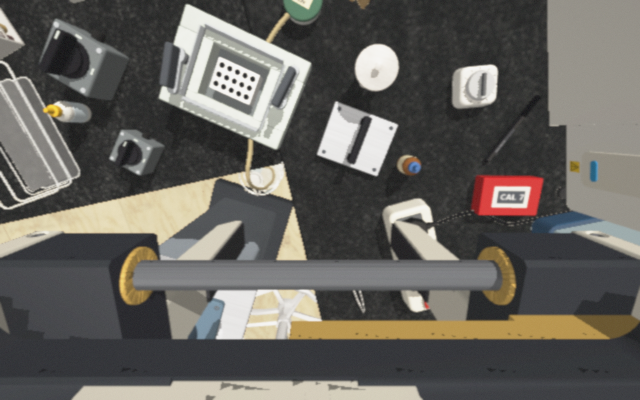

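View pics/scene2.png

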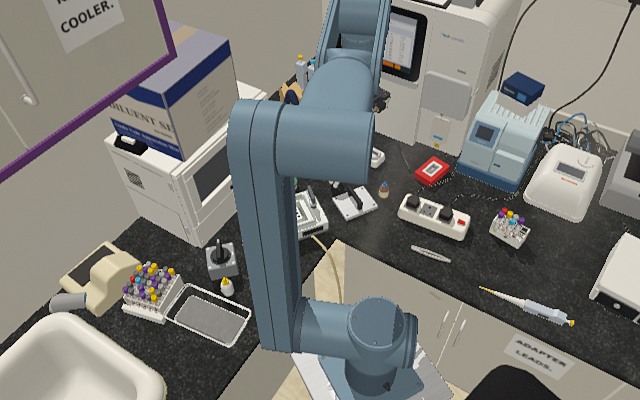

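Run:
```python
from h import *
c,im=load('wrist2')
cv2.imwrite('pics/z1.png',cv2.resize(im[0:180,150:420],None,fx=2.96,fy=2.96,interpolation=cv2.INTER_CUBIC))
cv2.imwrite('pics/z2.png',cv2.resize(im[0:180,30:180],None,fx=3.3,fy=3.3,interpolation=cv2.INTER_CUBIC))
```

```text
(no output)
```

View pics/z1.png

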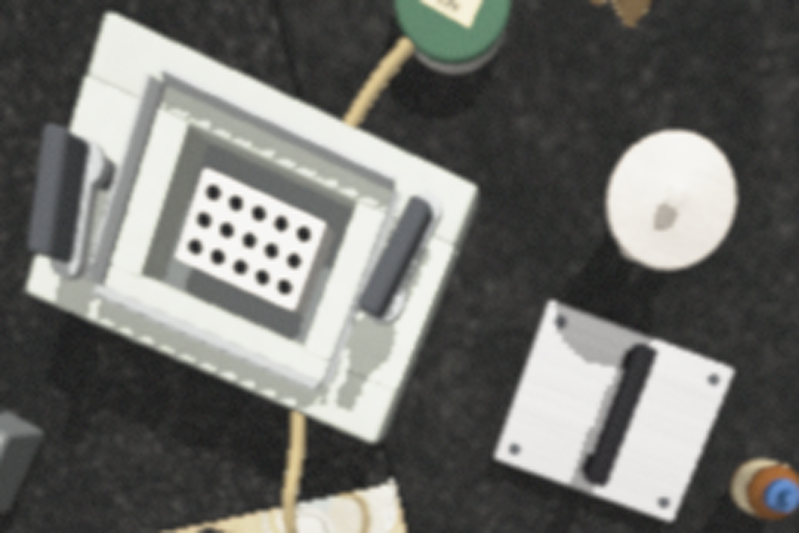

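View pics/z2.png

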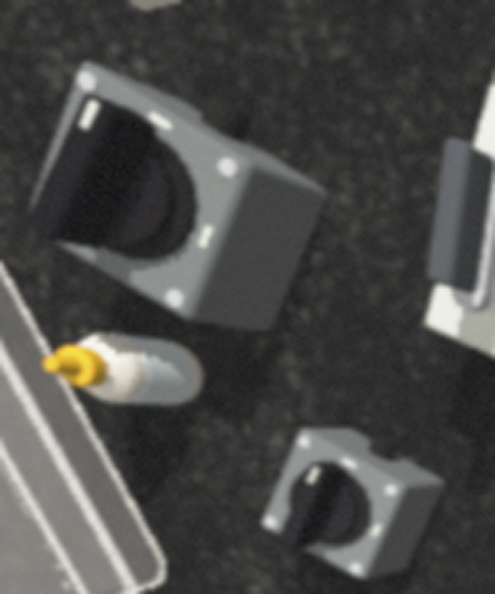

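Run:
```python
from h import *
c,im=load('wrist2')
g=lambda p:(150+p[0]/2.96,p[1]/2.96)
def P(p,z): return onplane(c,*g(p),z)[:2]
# cover top corners z=.014
C=[P(p,.014) for p in [(551,300),(735,370),(672,521),(495,459)]]
print('cover',np.round(C,3).tolist(),np.round(np.mean(C,0),3),[round(np.linalg.norm(C[i]-C[(i+1)%4]),3) for i in range(4)])
for i,j in [(3,0),(2,1)]: print(np.arctan2(*(C[j]-C[i])[::-1]))
H=[P(p,.05) for p in [(643,350),(597,477)]]; print('handle',np.round(H,3).tolist(),np.round(np.mean(H,0),3),np.arctan2(*(H[0]-H[1])[::-1]),np.linalg.norm(H[0]-H[1]))
S=[P(p,.052) for p in [(108,13),(477,185),(377,442),(27,290)]]
print('shaker',np.round(S,3).tolist(),np.round(np.mean(S,0),3),[round(np.linalg.norm(S[i]-S[(i+1)%4]),3) for i in range(4)])
for i,j in [(3,0),(2,1)]: print(np.arctan2(*(S[j]-S[i])[::-1]))
# fins top z=.1045 : centreline ends
for n,a,b in [('L',(62,128),(45,252)),('R',(370,302),(417,203))]:
    A,B=P(a,.1045),P(b,.1045); print(n,np.round([A,B],3).tolist(),np.linalg.norm(A-B),np.arctan2(*(B-A)[::-1]))
g=lambda p:(30+p[0]/3.3,p[1]/3.3)
I=[P(p,.058) for p in [(85,65),(322,185)]]
print(I)
```

```text
cover [[0.562, -0.198], [0.558, -0.317], [0.459, -0.313], [0.462, -0.195]] [ 0.51  -0.256] [np.float64(0.12), np.float64(0.099), np.float64(0.119), np.float64(0.1)]
-0.029180609595867008
-0.03580819831714731
handle [[0.548, -0.254], [0.473, -0.253]] [ 0.511 -0.254] -0.010445943309304215 0.0751163939617363
shaker [[0.62, 0.065], [0.601, -0.14], [0.453, -0.126], [0.474, 0.08]] [ 0.537 -0.03 ] [np.float64(0.205), np.float64(0.148), np.float64(0.207), np.float64(0.147)]
-0.10481834142834497
-0.09229756066738987
L [[0.554, 0.049], [0.497, 0.046]] 0.056592282009407004 -3.098180753594027
R [[0.524, -0.11], [0.574, -0.119]] 0.0510996606485209 -0.17967722730575034
[array([0.53781111, 0.24549885]), array([0.52063919, 0.13440984])]
```

```bash
python3 -m crank '[{"xyz":[0,0,1.6],"yaw":8,"hand":9.3},{"xyz":[0,0,1.6],"yaw":7.5,"hand":9.3},{"xyz":[-4.1,-1.86,2],"yaw":0,"hand":9.3},{"xyz":[-4.1,-1.86,2],"yaw":0,"hand":9.3},{"xyz":[-4.1,-1.86,2],"yaw":0,"hand":9.3},{"xyz":[-4.1,-1.86,2],"yaw":0,"hand":6},{"xyz":[-4.1,-1.86,2],"yaw":0,"hand":5},{"xyz":[-4.2,-1.86,2],"yaw":0,"hand":5},{"xyz":[0,0,0],"yaw":0,"hand":5}]'
python3 - <<'E'
from h import *
print(env.observe()['q'])
for n in ['wrist']: shoot(n,'3')
E
```

```text
time_s: 2.6
ee_pos: [0.543, 0.0496, 0.2079]
tcp_rot: [3.136, 0.001, -1.533]
force: [-0.4, -0.7, -0.2]
grip_width: 0.0574
[-1.13682190e-01  2.61008424e-01  1.55876892e+00  1.98134915e-04
  1.32710284e+00  1.41940139e+00]
```

View pics/wrist3.png

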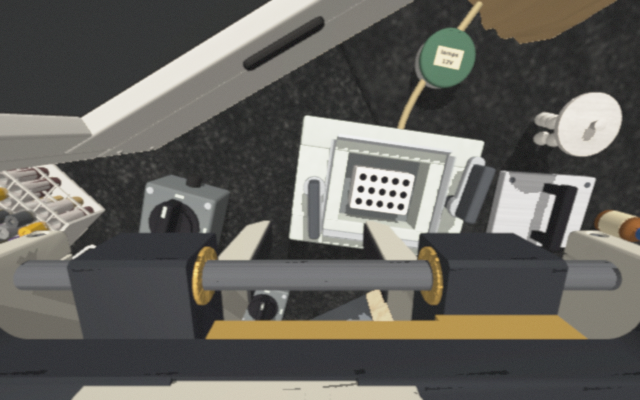

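Run:
```python
from h import *
c,im=load('wrist3')
cv2.imwrite('pics/z3.png',cv2.resize(im[105:255,285:515],None,fx=3.4,fy=3.4,interpolation=cv2.INTER_CUBIC))
```

```text
(no output)
```

View pics/z3.png

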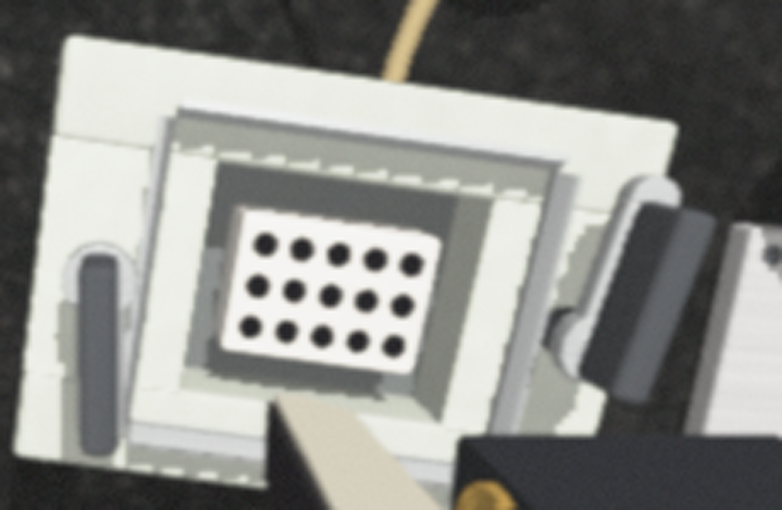

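Run:
```python
from h import *
c,im=load('wrist3')
g=lambda p:(285+p[0]/3.4,105+p[1]/3.4)
def P(p,z): return onplane(c,*g(p),z)[:2]
for n,a,b in [('L',(98,253),(98,455)),('R',(634,400),(694,212))]:
    A,B=P(a,.1045),P(b,.1045); d=(B-A)/np.linalg.norm(B-A); print(n,np.round([A,B],4).tolist(),np.linalg.norm(A-B),np.arctan2(*(B-A)[::-1]),'pivot',A+d*.010)
for z in (.052,):
  a,b,d=P((68,37),z),P((678,123),z),P((14,457),z)
  print('corners',a,b,d,np.linalg.norm(a-b),np.linalg.norm(a-d),'ctr',(b+d)/2,np.arctan2(*(a-d)[::-1]),np.arctan2(*(a-b)[::-1])-np.pi/2)
B=[P(p,.0145+.052-.0025) for p in [(178,108),(562,160)]]; print('rim back top',B,np.linalg.norm(B[0]-B[1]),np.arctan2(*(B[0]-B[1])[::-1])-np.pi/2)
```

```text
L [[0.5593, 0.0533], [0.4968, 0.0512]] 0.06251082411993901 -3.1078120422253606 pivot [0.54927739 0.05300194]
R [[0.5205, -0.1088], [0.5774, -0.1162]] 0.05743115500207927 -0.12889127092811756 pivot [ 0.53039855 -0.11011609]
corners [0.62072076 0.06592464] [ 0.60061675 -0.13808358] [0.47285999 0.081767  ] 0.2049964037876391 0.14870704948108673 ctr [ 0.53673837 -0.02815829] -0.10673657731034528 -0.09822793457151202
rim back top [array([0.59975326, 0.02962724]), array([ 0.58786085, -0.09562152])] 0.12581208883676218 -0.09466650899076368
```

```bash
python3 -m crank '[{"xyz":[-0.1,-0.1,3.1],"yaw":0,"hand":4},{"xyz":[-0.1,-0.1,3.1],"yaw":0,"hand":4},{"xyz":[-0.1,-0.1,3.1],"yaw":0,"hand":4},{"xyz":[0,0,3.1],"yaw":0,"hand":4},{"xyz":[0,0,0],"yaw":0,"hand":1},{"xyz":[0,0,0],"yaw":0,"hand":0.8},{"xyz":[0,0,0],"yaw":0,"hand":0.8},{"xyz":[0,0,0],"yaw":0,"hand":0.8},{"xyz":[0,0,0],"yaw":0,"hand":0.8}]' 12
```

```text
time_s: 3.78
ee_pos: [0.5482, 0.0535, 0.0884]
tcp_rot: [-3.138, 0.002, -1.535]
force: [1.2, 6.6, 2.2]
grip_width: 0.0114
```

```bash
python3 -m crank '[{"xyz":[0,0,0],"yaw":9,"hand":0.8},{"xyz":[0,0,0],"yaw":9,"hand":0.8},{"xyz":[0,0,0],"yaw":0,"hand":0.8},{"xyz":[0,0,0],"yaw":0,"hand":4.5},{"xyz":[0,0,0],"yaw":0,"hand":4.5},{"xyz":[0,0,0],"yaw":0,"hand":4.5},{"xyz":[0,0,-4],"yaw":0,"hand":5},{"xyz":[0,0,-4.5],"yaw":0,"hand":5},{"xyz":[0,0,-4],"yaw":0,"hand":5},{"xyz":[0,0,0],"yaw":0,"hand":5}]'
python3 - <<'E'
from h import *
for n in ['wrist']: shoot(n,'4')
c,im=load('wrist4')
cv2.imwrite('pics/z4.png',cv2.resize(im[80:300,200:520],None,fx=2.5,fy=2.5,interpolation=cv2.INTER_CUBIC))
E
```

```text
time_s: 5.03
ee_pos: [0.5492, 0.0516, 0.2152]
tcp_rot: [-3.135, 0.001, -1.848]
force: [0.1, -0.1, -0.2]
grip_width: 0.0499
```

View pics/z4.png

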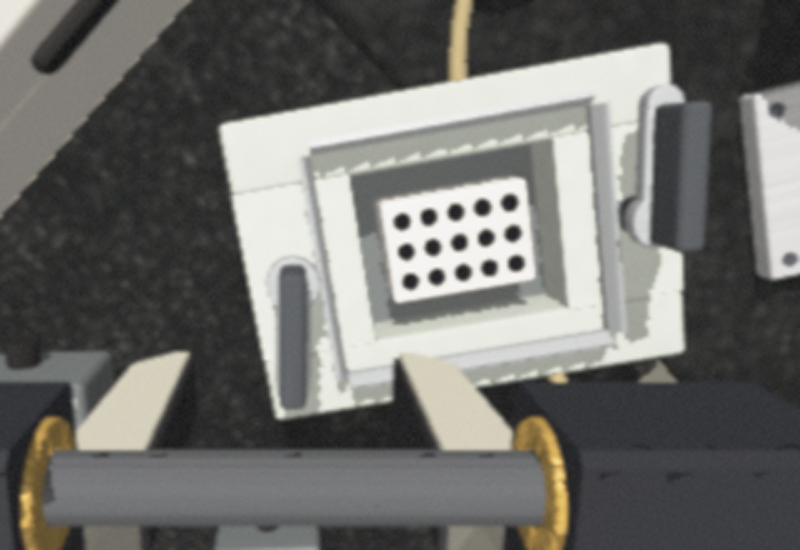

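```bash
python3 -m crank '[{"xyz":[0,0,0],"yaw":-7,"hand":5},{"xyz":[0,0,0],"yaw":-7,"hand":5},{"xyz":[5.1,0.48,0],"yaw":0,"hand":5},{"xyz":[5.1,0.48,0],"yaw":0,"hand":5},{"xyz":[5.1,0.48,0],"yaw":0,"hand":5},{"xyz":[5.1,0.48,0],"yaw":0,"hand":5},{"xyz":[5.1,0.48,0],"yaw":0,"hand":5},{"xyz":[5.1,0.48,0],"yaw":0,"hand":5},{"xyz":[0,0,0],"yaw":0,"hand":5}]'
python3 - <<'E'
from h import *
for n in ['wrist']: shoot(n,'5')
c,im=load('wrist5')
cv2.imwrite('pics/z5.png',cv2.resize(im[100:300,180:460],None,fx=2.8,fy=2.8,interpolation=cv2.INTER_CUBIC))
c,im=load('wrist4')
g=lambda p:(200+p[0]/2.5,80+p[1]/2.5)
def P(p,z): return onplane(c,*g(p),z)[:2]
S=[P(p,.052) for p in [(220,125),(668,44),(685,352),(278,418)]]
print(np.mean(S,0),np.arctan2(*(S[0]-S[3])[::-1]),np.arctan2(*(S[1]-S[2])[::-1]))
for n,a,b in [('L',(292,266),(292,410)),('R',(690,248),(693,104))]:
    A,B=P(a,.1045),P(b,.1045); d=(B-A)/np.linalg.norm(B-A); print(n,np.linalg.norm(A-B),np.arctan2(*(B-A)[::-1]),'pivot',A+d*.010)
E
```

```text
time_s: 6.2
ee_pos: [0.5065, -0.256, 0.2093]
tcp_rot: [3.138, 0.001, -1.609]
force: [0.2, 0.5, 0.4]
grip_width: 0.0503
[ 0.53683256 -0.02860643] -0.10094071437424272 -0.09733964114822392
L 0.06264772172294715 2.8629485935425123 pivot [0.54858556 0.05207368]
R 0.05643335589910784 -0.16722203115194373 pivot [ 0.53112812 -0.10868429]
```

View pics/z5.png

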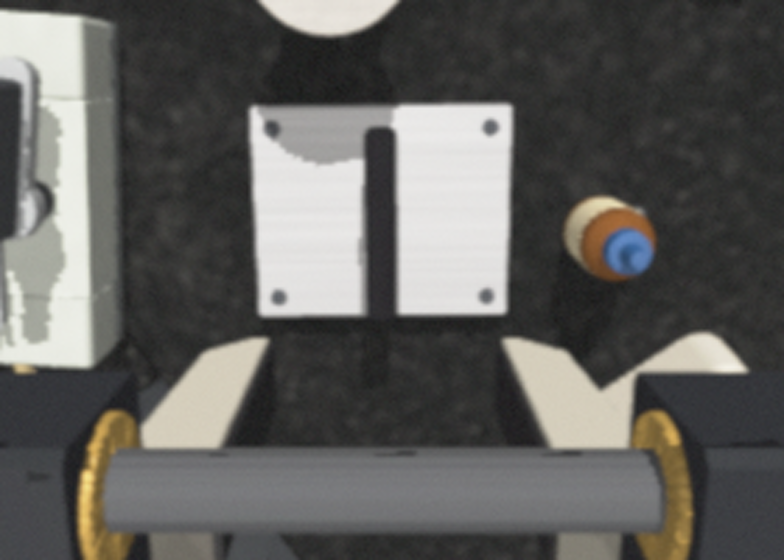

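Run:
```python
from h import *
c,im=load('wrist5')
g=lambda p:(180+p[0]/2.8,100+p[1]/2.8)
def P(p,z): return onplane(c,*g(p),z)[:2]
S=[P(p,.014) for p in [(250,106),(513,104),(507,313),(260,317)]]
print(np.round(S,4).tolist(),np.mean(S,0),[round(np.linalg.norm(S[i]-S[(i+1)%4]),3) for i in range(4)],np.arctan2(*(S[0]-S[3])[::-1]),np.arctan2(*(S[1]-S[2])[::-1]),np.arctan2(*(S[0]-S[1])[::-1])-np.pi/2)
A,B=P((379,128),.05),P((381,316),.05); print('bar',A,B,np.linalg.norm(A-B),(A+B)/2)
```

```text
[[0.5621, -0.1972], [0.5583, -0.3165], [0.4593, -0.3137], [0.4619, -0.194]] [ 0.51041653 -0.25537078] [np.float64(0.119), np.float64(0.099), np.float64(0.12), np.float64(0.1)] -0.03215331690521191 -0.028381561251112516 -0.03151194977584315
bar [ 0.55222213 -0.25574673] [ 0.47138382 -0.25333849] 0.08087416906726112 [ 0.51180297 -0.25454261]
```

```bash
python3 -m crank '[{"xyz":[-0.1,-0.4,3.7],"yaw":0,"hand":5},{"xyz":[0,0,4],"yaw":0,"hand":5},{"xyz":[0,0,4],"yaw":0,"hand":4},{"xyz":[0,0,4],"yaw":0,"hand":4},{"xyz":[0,0,2.8],"yaw":0,"hand":4},{"xyz":[0,0,0],"yaw":0,"hand":0.8},{"xyz":[0,0,0],"yaw":0,"hand":0.8},{"xyz":[0,0,0],"yaw":0,"hand":0.8},{"xyz":[0,0,0],"yaw":0,"hand":0.8},{"xyz":[0,0,0],"yaw":0,"hand":0.8}]' 35
```

```text
time_s: 7.5
ee_pos: [0.5131, -0.2526, 0.0281]
tcp_rot: [-3.139, -0.001, -1.604]
force: [0.3, 1.2, 6.4]
grip_width: 0.0137
```

```bash
python3 -m crank '[{"xyz":[0,0,-2],"yaw":0,"hand":0.8},{"xyz":[0,0,-4],"yaw":0,"hand":0.8},{"xyz":[0,0,-4],"yaw":0,"hand":0.8},{"xyz":[0,0,-4],"yaw":0,"hand":0.8},{"xyz":[0,0,-2],"yaw":0,"hand":0.8},{"xyz":[0,0,0],"yaw":0,"hand":0.8}]'
python3 - <<'E'
from h import *
for n in ['wrist']: shoot(n,'6')
c,im=load('wrist6')
cv2.imwrite('pics/z6.png',cv2.resize(im[100:300,120:460],None,fx=2.35,fy=2.35,interpolation=cv2.INTER_CUBIC))
E
```

```text
time_s: 8.25
ee_pos: [0.5126, -0.2525, 0.188]
tcp_rot: [-3.139, -0.002, -1.604]
force: [-0.5, 1.1, -4.1]
grip_width: 0.0139
```

View pics/z6.png

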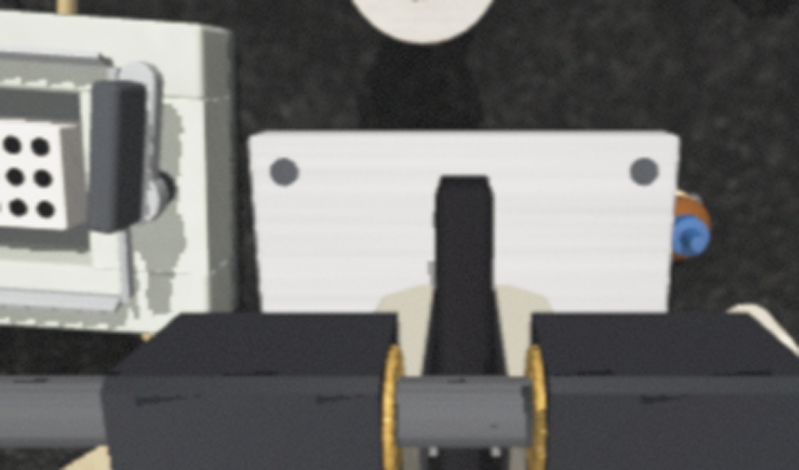

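Run:
```python
from h import *
c,im=load('wrist6')
g=lambda p:(120+p[0]/2.35,100+p[1]/2.35)
def P(p,z): return onplane(c,*g(p),z)[:2]
for z in (.170,.174,.178):
  a,b,e,f=[P(p,z) for p in [(249,134),(680,134),(262,312),(668,312)]]
  n=(a-b)/np.linalg.norm(a-b); x=np.array([n[1],-n[0]]); m=(a+b)/2
  print(z,np.round([a,b],4).tolist(),np.linalg.norm(a-b),np.linalg.norm(e-f),'yaw',np.arctan2(x[1],x[0]),'ctr',m-.05*x)
A=P((466,177),.21);print(A)
```

```text
0.17 [[0.5619, -0.1945], [0.5578, -0.3151]] 0.12067905194062625 0.12144350362340553 yaw -0.03473450863402293 ctr [ 0.50987889 -0.25303705]
0.174 [[0.5623, -0.1958], [0.5582, -0.3138]] 0.11805255343748541 0.11880036734288532 yaw -0.03473450863402401 ctr [ 0.51026813 -0.25303903]
0.178 [[0.5626, -0.1971], [0.5586, -0.3125]] 0.11542605493434462 0.11615723106236511 yaw -0.03473450863402416 ctr [ 0.51065737 -0.25304102]
[ 0.55421865 -0.25478657]
```

```bash
python3 -m crank '[{"xyz":[-3,-0.3,0],"yaw":0,"hand":0.8},{"xyz":[-4.5,-0.4,0],"yaw":0,"hand":0.8},{"xyz":[-4.5,-0.4,0],"yaw":0,"hand":0.8},{"xyz":[-4.5,-0.4,0],"yaw":0,"hand":0.8},{"xyz":[-4,-0.35,0],"yaw":0,"hand":0.8},{"xyz":[-2,-0.16,0],"yaw":0,"hand":0.8},{"xyz":[0,0,0],"yaw":3.8,"hand":0.8},{"xyz":[0,0,0],"yaw":0,"hand":0.8}]'
python3 - <<'E'
from h import *
for n in ['wrist','side']: shoot(n,'7')
c,im=load('wrist7')
cv2.imwrite('pics/z7.png',cv2.resize(im[60:300,180:460],None,fx=2.5,fy=2.5,interpolation=cv2.INTER_CUBIC))
E
```

```text
time_s: 9.3
ee_pos: [0.5392, -0.0279, 0.1855]
tcp_rot: [3.139, -0.0, -1.67]
force: [0.4, 1.0, -3.1]
grip_width: 0.0138
```

View pics/z7.png

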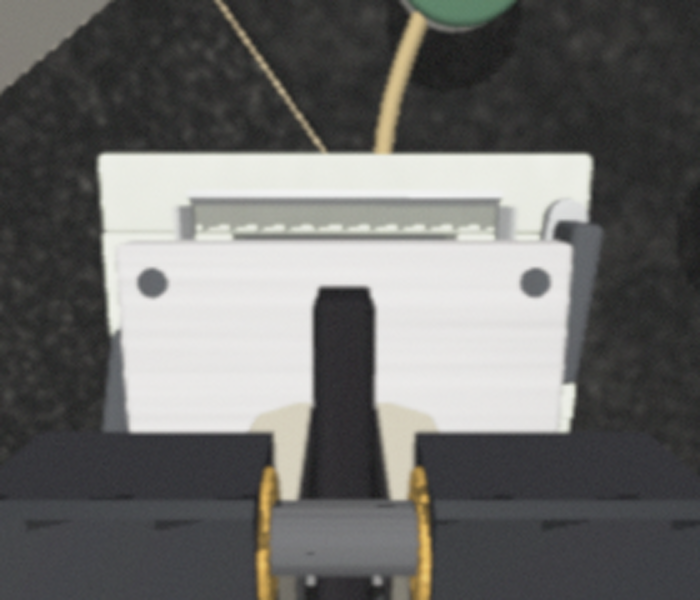

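View pics/side7.png

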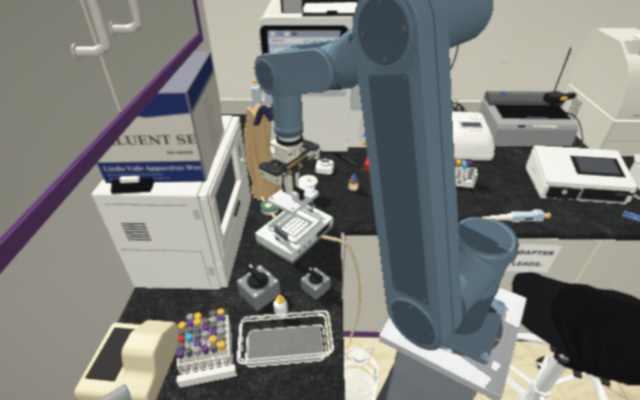

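Run:
```python
from h import *
c,im=load('wrist7')
g=lambda p:(180+p[0]/2.5,60+p[1]/2.5)
def P(p,z): return onplane(c,*g(p),z)[:2]
def rep(nm,a,b,z,off):
  a,b=P(a,z),P(b,z); n=(a-b)/np.linalg.norm(a-b); x=np.array([n[1],-n[0]]); m=(a+b)/2
  print(nm,np.linalg.norm(a-b),'yaw',np.arctan2(x[1],x[0]),'ctr',m-off*x)
rep('cover',(118,243),(573,243),.1715,.05)
rep('shaker',(100,154),(591,154),.052,.075)
rep('rim',(191,198),(501,198),.064,.0)
rep('rimouter',(180,205),(514,205),.064,.0)
```

```text
cover 0.11702180002045469 yaw -0.10003090181526454 ctr [ 0.53666842 -0.02863918]
shaker 0.20410717740490977 yaw -0.10009624582421224 ctr [ 0.53622157 -0.02893624]
rim 0.12553776631119543 yaw -0.10006443344711528 ctr [ 0.5934571  -0.03487757]
rimouter 0.13557815586252514 yaw -0.10005928472918263 ctr [ 0.5906452  -0.03500496]
```

```bash
python3 -m crank '[{"xyz":[0,0,3],"yaw":0,"hand":0.8},{"xyz":[0,0,3],"yaw":0,"hand":0.8},{"xyz":[0,0,1.5],"yaw":0,"hand":0.8},{"xyz":[0,0,1],"yaw":0,"hand":0.8},{"xyz":[0,0,0.6],"yaw":0,"hand":0.8},{"xyz":[0,0,0.6],"yaw":0,"hand":0.8},{"xyz":[0,0,0.5],"yaw":0,"hand":0.8},{"xyz":[0,0,0],"yaw":0,"hand":0.8},{"xyz":[0,0,0],"yaw":0,"hand":0.8}]'
```

```text
time_s: 10.52
ee_pos: [0.5399, -0.0279, 0.0849]
tcp_rot: [-3.141, -0.0, -1.671]
force: [0.3, -0.5, -2.6]
grip_width: 0.014
```

```bash
python3 -m crank '[{"xyz":[0,0,0.3],"yaw":0,"hand":0.8},{"xyz":[0,0,0.2],"yaw":0,"hand":0.8},{"xyz":[0,0,0],"yaw":0,"hand":0.8},{"xyz":[0,0,0],"yaw":0,"hand":0.8}]'
python3 - <<'E'
from h import *
for n in ['wrist']: shoot(n,'8')
c,im=load('wrist8')
cv2.imwrite('pics/z8.png',cv2.resize(im[60:300,180:460],None,fx=2.5,fy=2.5,interpolation=cv2.INTER_CUBIC))
E
```

```text
time_s: 11.02
ee_pos: [0.5398, -0.0279, 0.0801]
tcp_rot: [-3.141, -0.0, -1.671]
force: [-3.1, 0.8, 5.2]
grip_width: 0.0138
```

View pics/z8.png

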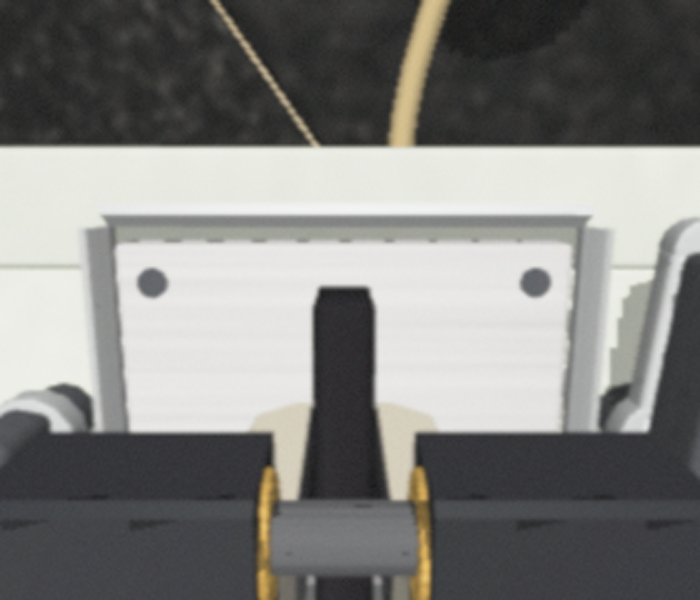

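```bash
python3 -m crank '[{"xyz":[0,0,0],"yaw":0,"hand":4},{"xyz":[0,0,0],"yaw":0,"hand":4},{"xyz":[0,0,0],"yaw":0,"hand":4},{"xyz":[0,0,0],"yaw":0,"hand":4},{"xyz":[0,0,-3],"yaw":0,"hand":5},{"xyz":[0,0,-5],"yaw":0,"hand":5},{"xyz":[0,0,-5],"yaw":0,"hand":5},{"xyz":[0,0,0],"yaw":0,"hand":5}]'
python3 - <<'E'
from h import *
for n in ['wrist']: shoot(n,'9')
c,im=load('wrist9')
cv2.imwrite('pics/z9.png',cv2.resize(im[60:300,180:460],None,fx=2.5,fy=2.5,interpolation=cv2.INTER_CUBIC))
E
```

```text
time_s: 12.08
ee_pos: [0.5424, -0.0285, 0.2142]
tcp_rot: [-3.132, -0.001, -1.671]
force: [0.0, 0.3, -0.5]
grip_width: 0.0502
```

View pics/z9.png

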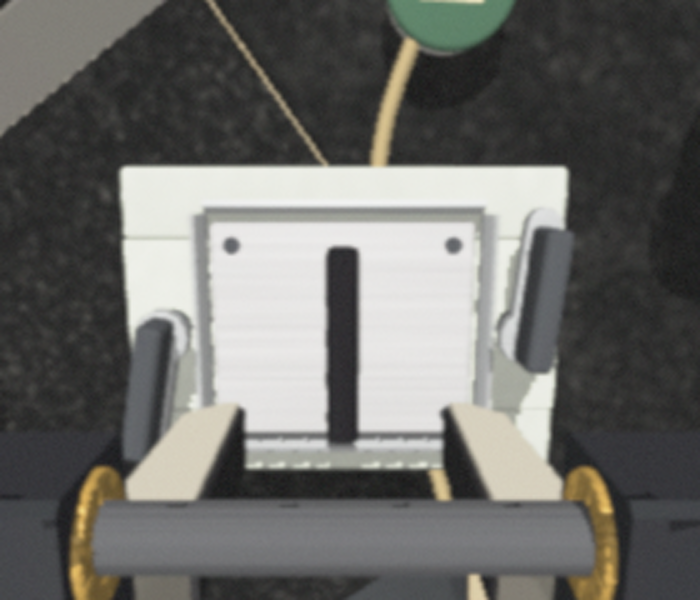

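```bash
python3 -m crank '[{"xyz":[0,0,0],"yaw":10.3,"hand":4},{"xyz":[-4,0.93,0],"yaw":0,"hand":4},{"xyz":[-3.95,0.92,1],"yaw":0,"hand":4},{"xyz":[0,0,4],"yaw":0,"hand":4},{"xyz":[0,0,4],"yaw":0,"hand":4},{"xyz":[0,0,3.9],"yaw":0,"hand":4},{"xyz":[0,0,0],"yaw":0,"hand":0.8},{"xyz":[0,0,0],"yaw":0,"hand":0.8},{"xyz":[0,0,0],"yaw":0,"hand":0.8},{"xyz":[0,0,0],"yaw":0,"hand":0.8},{"xyz":[0,0,0],"yaw":0,"hand":0.8}]' 15
```

```text
time_s: 13.5
ee_pos: [0.5451, 0.0535, 0.0822]
tcp_rot: [-3.138, 0.001, -1.85]
force: [-0.4, -1.2, 5.4]
grip_width: 0.0118
```

```bash
python3 -m crank '[{"xyz":[0,0,0],"yaw":-7,"hand":0.8},{"xyz":[0,0,0],"yaw":-9.5,"hand":0.8},{"xyz":[0,0,0],"yaw":-9.5,"hand":0.8},{"xyz":[0,0,0],"yaw":-9.5,"hand":0.8},{"xyz":[0,0,0],"yaw":-9.5,"hand":0.8},{"xyz":[0,0,0],"yaw":-9.5,"hand":0.8},{"xyz":[0,0,0],"yaw":-9.5,"hand":0.8},{"xyz":[0,0,0],"yaw":-9.5,"hand":0.8},{"xyz":[0,0,0],"yaw":-9.5,"hand":0.8},{"xyz":[0,0,0],"yaw":-9.5,"hand":0.8},{"xyz":[0,0,0],"yaw":-8,"hand":0.8},{"xyz":[0,0,0],"yaw":0,"hand":0.8}]' 20
```

```text
time_s: 15.0
ee_pos: [0.5451, 0.0535, 0.0822]
tcp_rot: [-3.142, -0.003, -0.095]
force: [0.5, -0.8, 6.4]
grip_width: 0.012
```

```bash
python3 -m crank '[{"xyz":[0,0,0],"yaw":0,"hand":4},{"xyz":[0,0,0],"yaw":0,"hand":4},{"xyz":[0,0,0],"yaw":0,"hand":4},{"xyz":[0,0,0],"yaw":0,"hand":4},{"xyz":[0,0,-4],"yaw":0,"hand":4},{"xyz":[0,0,-4],"yaw":0,"hand":4},{"xyz":[0,0,-4],"yaw":0,"hand":4},{"xyz":[0,4.1,0],"yaw":0,"hand":4},{"xyz":[0,4.1,0],"yaw":0,"hand":4},{"xyz":[0,4.1,0],"yaw":0,"hand":4},{"xyz":[-0.1,4.1,0],"yaw":0,"hand":4}]'
python3 -m crank '[{"xyz":[0,0,0],"yaw":10.4,"hand":4},{"xyz":[0,0,0],"yaw":10.4,"hand":4},{"xyz":[0,0,0],"yaw":10.4,"hand":4},{"xyz":[0,0,0],"yaw":10.4,"hand":4},{"xyz":[0,0,0],"yaw":10.4,"hand":4},{"xyz":[0,0,0],"yaw":10.4,"hand":4},{"xyz":[0,0,0],"yaw":10.4,"hand":4},{"xyz":[0,0,0],"yaw":10.4,"hand":4},{"xyz":[0,0,0],"yaw":10,"hand":4},{"xyz":[0,0,0],"yaw":0,"hand":4}]'
python3 - <<'E'
from h import *
for n in ['wrist']: shoot(n,'10')
c,im=load('wrist10')
cv2.imwrite('pics/z10.png',cv2.resize(im[60:300,140:460],None,fx=2.5,fy=2.5,interpolation=cv2.INTER_CUBIC))
E
```

```text
time_s: 16.38
ee_pos: [0.5269, -0.1106, 0.2006]
tcp_rot: [-3.142, -0.0, -0.096]
force: [0.4, -0.6, 0.3]
grip_width: 0.0402
time_s: 17.62
ee_pos: [0.527, -0.1094, 0.2005]
tcp_rot: [3.141, 0.0, -1.721]
force: [-0.6, -0.3, -0.7]
grip_width: 0.04
```

View pics/z10.png

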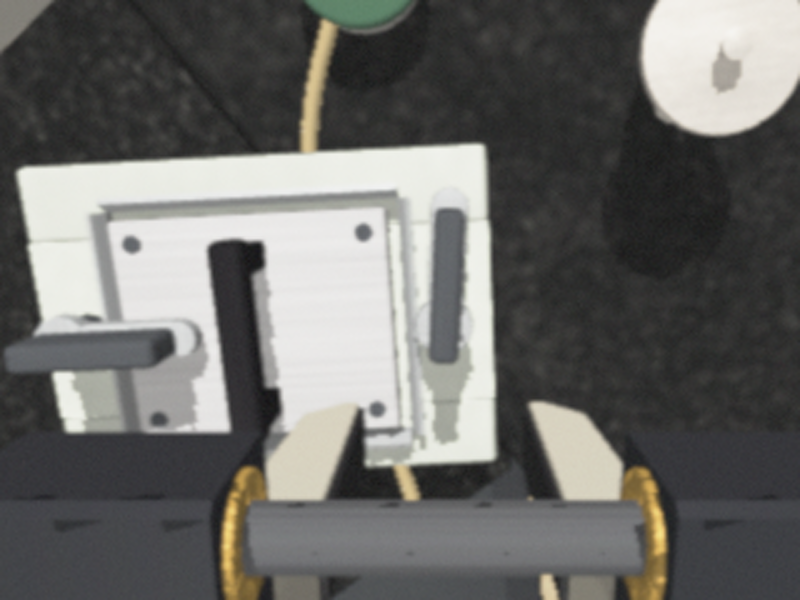

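Run:
```python
from h import *
c,im=load('wrist10')
g=lambda p:(140+p[0]/2.5,60+p[1]/2.5)
def P(p,z): return onplane(c,*g(p),z)[:2]
A,B=P((444,362),.1045),P((450,209),.1045); d=(B-A)/np.linalg.norm(B-A); print(np.linalg.norm(A-B),np.arctan2(*(B-A)[::-1]),'pivot',A+d*.010)
```

```text
0.058846171594666895 -0.18902032712821876 pivot [ 0.52992429 -0.11089745]
```

```bash
python3 -m crank '[{"xyz":[0,0,1],"yaw":2.2,"hand":4},{"xyz":[0.1,-0.2,3.6],"yaw":0,"hand":4},{"xyz":[0,0,3.6],"yaw":0,"hand":4},{"xyz":[0,0,3.5],"yaw":0,"hand":4},{"xyz":[0,0,0],"yaw":0,"hand":0.8},{"xyz":[0,0,0],"yaw":0,"hand":0.8},{"xyz":[0,0,0],"yaw":0,"hand":0.8},{"xyz":[0,0,0],"yaw":0,"hand":0.8},{"xyz":[0,0,0],"yaw":0,"hand":0.8}]' 20
```

```text
time_s: 18.8
ee_pos: [0.5303, -0.1102, 0.0854]
tcp_rot: [-3.138, 0.001, -1.761]
force: [1.0, 4.9, 3.0]
grip_width: 0.0122
```

```bash
python3 -m crank '[{"xyz":[0,0,0],"yaw":-7,"hand":0.8},{"xyz":[0,0,0],"yaw":-9,"hand":0.8},{"xyz":[0,0,0],"yaw":-9,"hand":0.8},{"xyz":[0,0,0],"yaw":-9,"hand":0.8},{"xyz":[0,0,0],"yaw":-9,"hand":0.8},{"xyz":[0,0,0],"yaw":-9,"hand":0.8},{"xyz":[0,0,0],"yaw":-9,"hand":0.8},{"xyz":[0,0,0],"yaw":-9,"hand":0.8},{"xyz":[0,0,0],"yaw":-9,"hand":0.8},{"xyz":[0,0,0],"yaw":-9,"hand":0.8},{"xyz":[0,0,0],"yaw":-8,"hand":0.8},{"xyz":[0,0,0],"yaw":0,"hand":0.8}]' 20
```

```text
time_s: 20.3
ee_pos: [0.5288, -0.1081, 0.0853]
tcp_rot: [-3.138, -0.0, -0.085]
force: [-2.6, 11.0, 8.8]
grip_width: 0.0117
```

```bash
python3 -m crank '[{"xyz":[0,0,0],"yaw":0,"hand":4},{"xyz":[0,0,0],"yaw":0,"hand":4},{"xyz":[0,0,0],"yaw":0,"hand":4},{"xyz":[0,0,0],"yaw":0,"hand":4},{"xyz":[0,0,-4],"yaw":0,"hand":4},{"xyz":[0,0,-4],"yaw":0,"hand":4},{"xyz":[0,0,-5],"yaw":0,"hand":4},{"xyz":[-1,-5,-3],"yaw":0,"hand":4},{"xyz":[-1,-5,0],"yaw":0,"hand":4},{"xyz":[-1,-5,0],"yaw":0,"hand":4},{"xyz":[-1,-5,0],"yaw":0,"hand":4},{"xyz":[0,0,0],"yaw":0,"hand":4}]'
python3 - <<'E'
from h import *
for n in ['wrist','side']: shoot(n,'11')
E
```

```text
time_s: 21.8
ee_pos: [0.5054, 0.0948, 0.2437]
tcp_rot: [-3.141, 0.0, -0.081]
force: [0.5, 0.3, -0.3]
grip_width: 0.0397
```

View pics/wrist11.png

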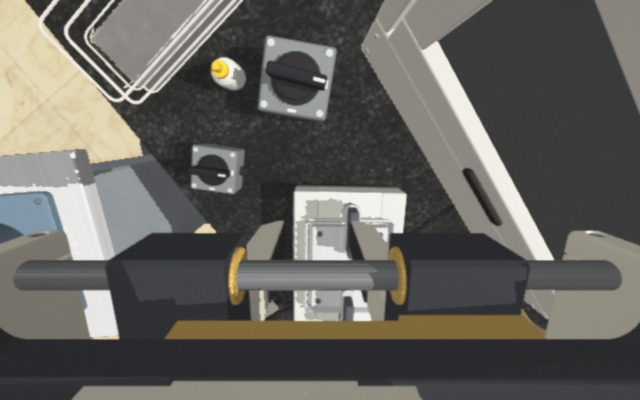

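View pics/side11.png

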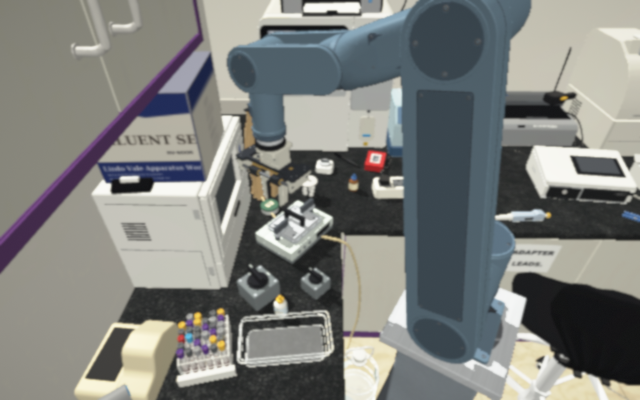

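Run:
```python
from h import *
c,im=load('wrist11')
cv2.imwrite('pics/z11.png',cv2.resize(im[20:200,180:380],None,fx=3.3,fy=3.3,interpolation=cv2.INTER_CUBIC))
cv2.imwrite('pics/z11b.png',cv2.resize(im[180:325,270:420],None,fx=4,fy=4,interpolation=cv2.INTER_CUBIC))
```

```text
(no output)
```

View pics/z11.png

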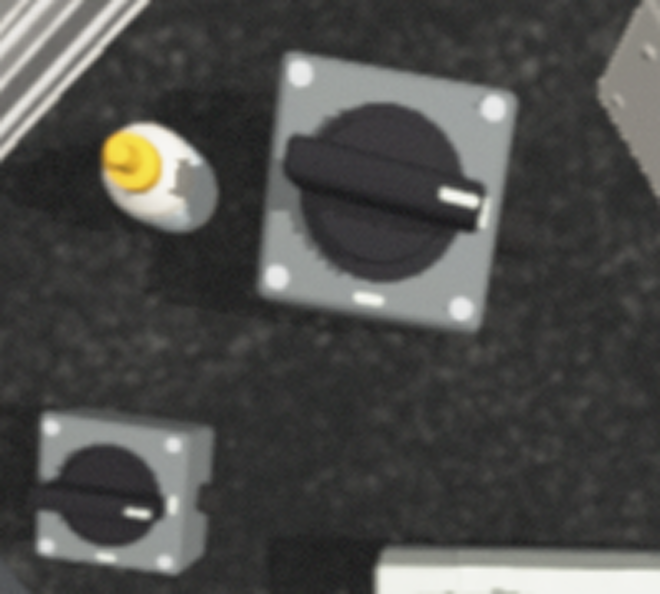

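View pics/z11b.png

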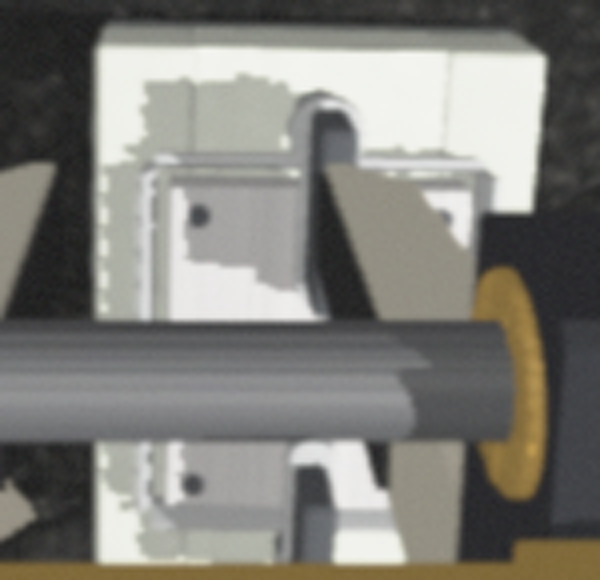

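Run:
```python
from h import *
c,im=load('wrist11')
g=lambda p:(180+p[0]/3.3,20+p[1]/3.3)
def P(p,z): return onplane(c,*g(p),z)[:2]
S=[P(p,.058) for p in [(285,52),(519,94),(479,331),(260,295)]]
print(np.round(S,4).tolist(),np.mean(S,0),[round(np.linalg.norm(S[i]-S[(i+1)%4]),3) for i in range(4)],np.arctan2(*(S[1]-S[0])[::-1]),np.arctan2(*(S[2]-S[3])[::-1]))
A,B=P((290,152),.094),P((484,204),.094); print('bar',A,B,np.linalg.norm(A-B),np.arctan2(*(B-A)[::-1]),B-(B-A)/np.linalg.norm(B-A)*.036)
print('mark',[P(p,.094) for p in [(441,193),(478,201)]], 'offmark',P((484,212),.06))
# cooler base points
K=lambda u,v,z:np.round(onplane(c,u,v,z),3)
print('cooler',K(365,42,.02),K(540,280,.0))
s=cv2.imread('pics/side11.png'); cv2.imwrite('pics/z11c.png',cv2.resize(s[180:320,210:350],None,fx=4.2,fy=4.2,interpolation=cv2.INTER_CUBIC))
print(env.observe()['q'])
```

```text
[[0.4614, 0.2671], [0.5412, 0.2472], [0.5213, 0.1688], [0.4422, 0.1881]] [0.49152847 0.21779713] [np.float64(0.082), np.float64(0.081), np.float64(0.081), np.float64(0.081)] -0.24396859273938595 -0.23928885442019956
bar [0.46448424 0.2274681 ] [0.52478087 0.20699008] 0.06367914810388374 -0.3273990035595714 [0.49069312 0.218567  ]
mark [array([0.51127409, 0.21141593]), array([0.52292522, 0.20804817])] offmark [0.52607672 0.20945814]
cooler [0.58  0.261 0.02 ] [ 0.854 -0.11   0.   ]
[-3.70248930e-02  1.78252381e-01  1.57674089e+00 -7.22755567e-04
  1.38659485e+00  4.74090996e-02]
```

View pics/z11c.png

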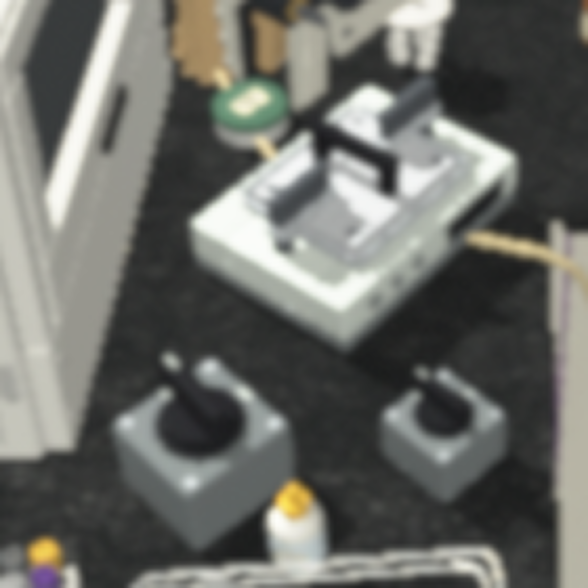

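Run:
```python
from h import *
c,im=load('wrist11')
cv2.imwrite('pics/z12.png',cv2.resize(im[0:300,330:640],None,fx=2,fy=2,interpolation=cv2.INTER_CUBIC))
s,_=load('side11'),0
a=s[1]; cv2.imwrite('pics/z12b.png',cv2.resize(a[80:300,90:290],None,fx=2.7,fy=2.7,interpolation=cv2.INTER_CUBIC))
```

```text
(no output)
```

View pics/z12.png

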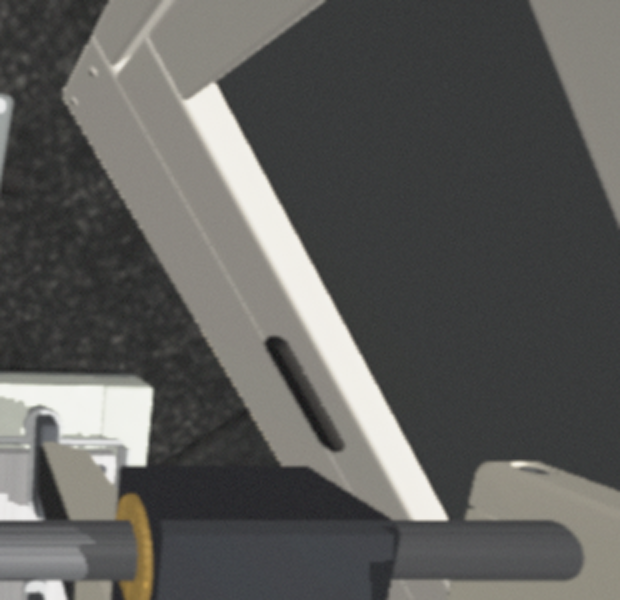

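View pics/z12b.png

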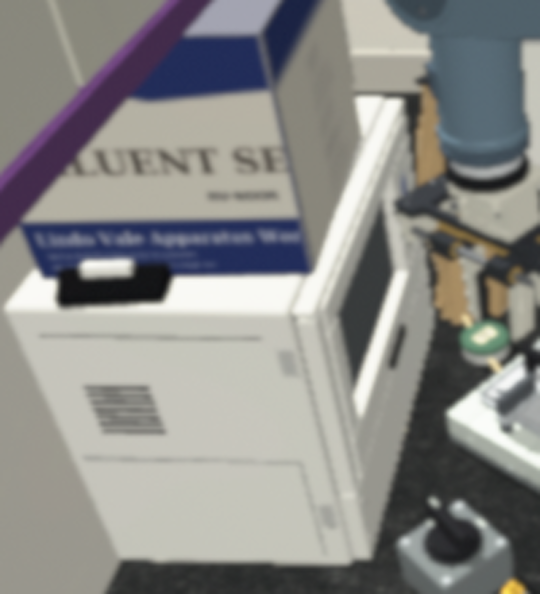

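Run:
```python
from h import *
cw,_=load('wrist11'); cs,_=load('side11')
ctr=np.array([.491,.218])
o1,d1=ray(cw,364,47); o2,d2=ray(cs,228,287)
A=np.c_[d1,-d2]; x=np.linalg.lstsq(A,o2-o1,rcond=None)[0]; print('tri',o1+d1*x[0],o2+d2*x[1])
for z in (0,.01,.02):
  a,b=onplane(cw,364,47,z)[:2],onplane(cw,470,232,z)[:2]; d=(b-a)/np.linalg.norm(b-a); n=np.array([-d[1],d[0]]);
  print(z,a,b,'dist',(a-ctr)@n,np.degrees(np.arctan2(n[1],n[0])), np.linalg.norm(a-ctr), onplane(cs,228,287,z))
```

```text
tri [0.57905716 0.25638352 0.01711702] [0.57256488 0.25221325 0.0149582 ]
0 [0.58203001 0.26061637] [ 0.73612948 -0.01639856] dist 0.10026698955758685 29.086565582200837 0.10051177926867115 [0.5827256  0.24413846 0.        ]
0.01 [0.58029323 0.25814348] [ 0.73062867 -0.01210509] dist 0.09754709221158472 29.086565582200848 0.09790188741827267 [0.57593286 0.2495367  0.01      ]
0.02 [0.57855645 0.25567059] [ 0.72512785 -0.00781161] dist 0.09482719486558272 29.08656558220083 0.09531633932809773 [0.56914011 0.25493494 0.02      ]
```

Run:
```python
from h import *
c=np.array([.491,.218]); D=np.radians
e=lambda a:np.array([np.cos(D(a)),np.sin(D(a))])
X=e(119); Y=e(29); prev=None
print('start delta from (0.5054,0.0948)')
prev=np.array([.5054,.0948])
for th,ex in [(-19,.008),(-19,0),(-30,0),(-40,0),(-50,0),(-60,0),(-70,0),(-80,0),(-90,0),(-100,0),(-104,0)]:
    n=e(th+90); h=.0175*abs(n@X)+.0075*abs(n@Y)
    r=np.interp(-th,[19,60,100],[.020,.025,.031])
    p=c+r*e(th)+(.007+h+ex)*n
    d=p-prev; print(th,np.round(p,4),'tool xy cm',np.round([100*d@X,100*d@Y],2),'reach to cooler',round((p-c)@e(29)+.0375,3)); prev=p
```

```text
start delta from (0.5054,0.0948)
-19 [0.5204 0.242 ] tool xy cm [12.15  8.45] reach to cooler 0.075
-19 [0.5178 0.2344] tool xy cm [-0.54 -0.59] reach to cooler 0.069
-30 [0.5207 0.2268] tool xy cm [-0.81 -0.12] reach to cooler 0.068
-40 [0.5213 0.219 ] tool xy cm [-0.71 -0.32] reach to cooler 0.065
-50 [0.5198 0.2112] tool xy cm [-0.62 -0.51] reach to cooler 0.059
-60 [0.5163 0.2038] tool xy cm [-0.48 -0.67] reach to cooler 0.053
-70 [0.5162 0.199 ] tool xy cm [-0.41 -0.24] reach to cooler 0.05
-80 [0.5154 0.1939] tool xy cm [-0.41 -0.32] reach to cooler 0.047
-90 [0.513  0.1885] tool xy cm [-0.36 -0.46] reach to cooler 0.042
-100 [0.5091 0.1833] tool xy cm [-0.26 -0.6 ] reach to cooler 0.037
-104 [0.5072 0.182 ] tool xy cm [-0.02 -0.23] reach to cooler 0.034
```

```bash
python3 -m crank '[{"xyz":[0,0,0],"yaw":-10.3,"hand":0},{"xyz":[0,0,0],"yaw":-10.3,"hand":0},{"xyz":[0,0,0],"yaw":-10.3,"hand":0},{"xyz":[0,0,0],"yaw":-10.3,"hand":0},{"xyz":[0,0,0],"yaw":-10.3,"hand":0},{"xyz":[0,0,0],"yaw":-10.3,"hand":0},{"xyz":[0,0,0],"yaw":-10.3,"hand":0},{"xyz":[0,0,0],"yaw":-10.3,"hand":0},{"xyz":[0,0,0],"yaw":-10.3,"hand":0},{"xyz":[0,0,0],"yaw":-10.3,"hand":0},{"xyz":[0,0,0],"yaw":-10.3,"hand":0},{"xyz":[0,0,0],"yaw":-10.3,"hand":0}]' 20
```

```text
time_s: 23.4
ee_pos: [0.5066, 0.0898, 0.2435]
tcp_rot: [-3.141, 0.0, 2.075]
force: [-0.2, -0.7, -0.6]
grip_width: 0.0005
```

```bash
python3 -m crank '[{"xyz":[3.2,2.1,0],"yaw":0,"hand":0},{"xyz":[3.2,2.1,0],"yaw":0,"hand":0},{"xyz":[3.2,2.2,0],"yaw":0,"hand":0},{"xyz":[3.1,2.2,0],"yaw":0,"hand":0},{"xyz":[0,0,0],"yaw":0,"hand":0},{"xyz":[0,0,0],"yaw":0,"hand":0}]'
python3 - <<'E'
from h import *
for n in ['wrist','side']: shoot(n,'13')
_,s=load('side13'); cv2.imwrite('pics/z13.png',cv2.resize(s[60:320,150:350],None,fx=2.3,fy=2.3,interpolation=cv2.INTER_CUBIC))
E
```

```text
time_s: 24.15
ee_pos: [0.5211, 0.2429, 0.2433]
tcp_rot: [-3.141, 0.001, 2.07]
force: [1.2, -0.4, -0.0]
grip_width: 0.0008
```

View pics/wrist13.png

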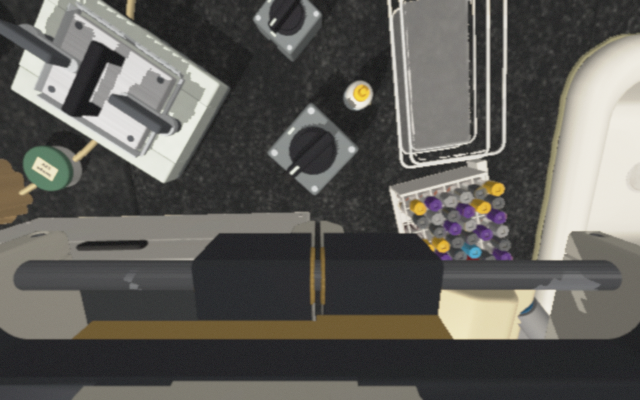

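View pics/z13.png

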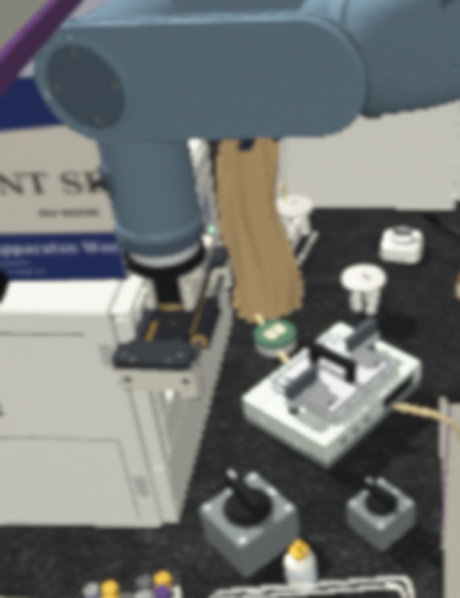

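Run:
```python
from h import *
c,im=load('wrist13')
cv2.imwrite('pics/z13b.png',cv2.resize(im[90:210,250:400],None,fx=5,fy=5,interpolation=cv2.INTER_CUBIC))
```

```text
(no output)
```

View pics/z13b.png

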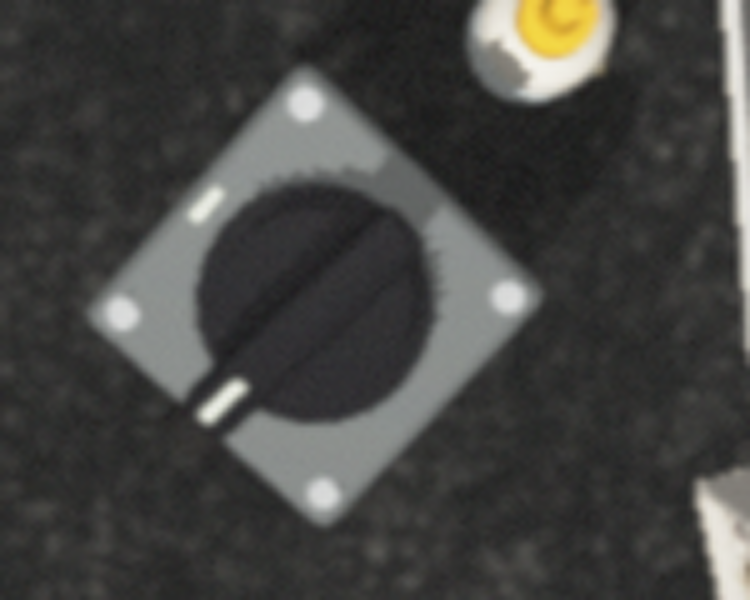

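Run:
```python
from h import *
c,im=load('wrist13')
g=lambda p:(250+p[0]/5,90+p[1]/5)
def P(p,z): return onplane(c,*g(p),z)[:2]
S=[P(p,.058) for p in [(305,65),(543,293),(325,527),(90,312)]]
print(np.mean(S,0),[round(np.linalg.norm(S[i]-S[(i+1)%4]),3) for i in range(4)],np.degrees(np.arctan2(*(S[3]-S[0])[::-1])))
A,B=P((247,380),.094),P((203,420),.094); print('mark',A,B,np.degrees(np.arctan2(*(B-A)[::-1])))
e=P((208,420),.094); print(e)
```

```text
[0.48983271 0.21973066] [np.float64(0.08), np.float64(0.081), np.float64(0.081), np.float64(0.08)] -14.07120953418752
mark [0.50974982 0.21328239] [0.52268866 0.20870139] -19.49652696924809
[0.52214184 0.20970647]
```

```bash
python3 -m crank '[{"xyz":[0,0,4],"yaw":0,"hand":0},{"xyz":[0,0,5],"yaw":0,"hand":0},{"xyz":[0,0,4],"yaw":0,"hand":0},{"xyz":[0,0,3.1],"yaw":0,"hand":0},{"xyz":[0,0,0],"yaw":0,"hand":0},{"xyz":[0,0,0],"yaw":0,"hand":0}]'
```

```text
time_s: 25.0
ee_pos: [0.5218, 0.2441, 0.0841]
tcp_rot: [3.14, 0.001, 2.07]
force: [-1.1, 0.2, -0.3]
grip_width: 0.0007
```

```bash
python3 -m crank '[{"xyz":[-0.3,-0.3,0.2],"yaw":0,"hand":0},{"xyz":[-0.3,-0.3,0.1],"yaw":0,"hand":0},{"xyz":[-0.8,-0.12,0],"yaw":0,"hand":0},{"xyz":[-0.7,-0.32,0],"yaw":0,"hand":0},{"xyz":[-0.6,-0.5,0],"yaw":0,"hand":0},{"xyz":[-0.5,-0.7,0],"yaw":0,"hand":0},{"xyz":[0,0,0],"yaw":0,"hand":0}]'
python3 - <<'E'
from h import *
shoot('wrist','14')
c,im=load('wrist14')
cv2.imwrite('pics/z14.png',cv2.resize(im[50:290,200:440],None,fx=2.5,fy=2.5,interpolation=cv2.INTER_CUBIC))
E
```

```text
time_s: 25.88
ee_pos: [0.5162, 0.2047, 0.0797]
tcp_rot: [-3.141, 0.001, 2.071]
force: [0.6, -0.8, -0.4]
grip_width: 0.0006
```

View pics/z14.png

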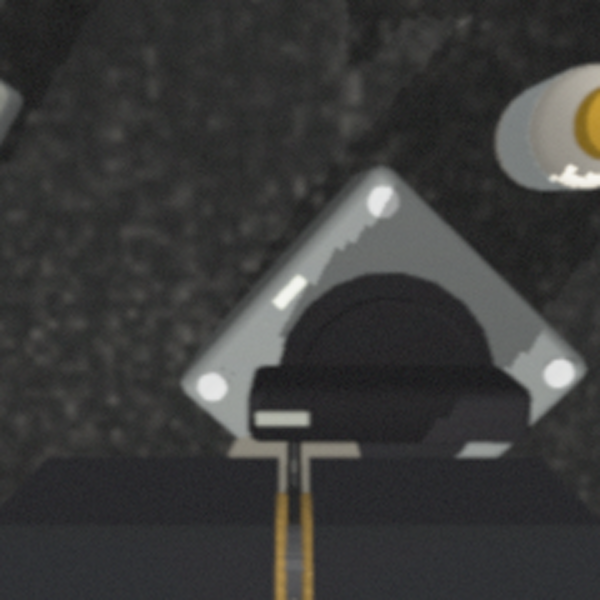

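```bash
python3 -m crank '[{"xyz":[-0.4,-0.24,0],"yaw":0,"hand":0},{"xyz":[-0.4,-0.32,0],"yaw":0,"hand":0},{"xyz":[-0.35,-0.46,0],"yaw":0,"hand":0},{"xyz":[-0.25,-0.6,0],"yaw":0,"hand":0},{"xyz":[0,-0.25,0],"yaw":0,"hand":0},{"xyz":[0,0,0],"yaw":0,"hand":0}]'
python3 - <<'E'
from h import *
shoot('wrist','15')
c,im=load('wrist15')
cv2.imwrite('pics/z15.png',cv2.resize(im[50:290,200:440],None,fx=2.5,fy=2.5,interpolation=cv2.INTER_CUBIC))
E
```

```text
time_s: 26.68
ee_pos: [0.5069, 0.1842, 0.0798]
tcp_rot: [3.141, 0.001, 2.071]
force: [2.5, 0.8, -0.2]
grip_width: 0.0002
```

View pics/z15.png

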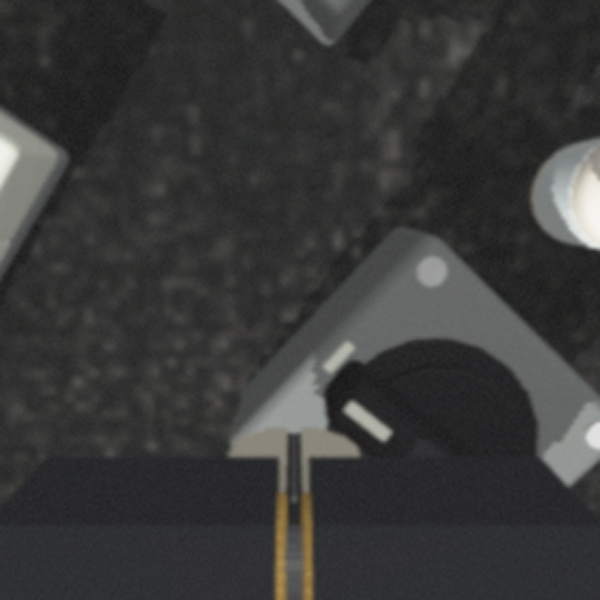

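Run:
```python
from h import *
c,im=load('wrist15')
P=lambda p,z: onplane(c,200+p[0]/2.5,50+p[1]/2.5,z)[:2]
A,B=P((389,436),.094),P((347,404),.094); print(A,B,np.degrees(np.arctan2(*(B-A)[::-1])))
A,B=P((385,426),.094),P((360,382),.094)
print(P((338,358),.06),P((367,421),.094))
```

```text
[0.48608728 0.19751599] [0.48403903 0.18522481] -99.46104621650602
[0.48151872 0.18392057] [0.48537479 0.19125455]
```

```bash
python3 -m crank '[{"xyz":[0,0.8,0],"yaw":0,"hand":0},{"xyz":[0,0.4,0],"yaw":0,"hand":0},{"xyz":[0,0,-4],"yaw":0,"hand":0},{"xyz":[0,0,-5],"yaw":0,"hand":0},{"xyz":[0,0,-5],"yaw":0,"hand":0},{"xyz":[-2,-1,-3],"yaw":0,"hand":0},{"xyz":[0,0,0],"yaw":0,"hand":0},{"xyz":[0,0,0],"yaw":0,"hand":0}]'
python3 - <<'E'
from h import *
shoot('wrist','16');shoot('side','16');shoot('scene','16')
c,im=load('side16')
cv2.imwrite('pics/z16.png',cv2.resize(im[150:330,200:400],None,fx=3.3,fy=3.3,interpolation=cv2.INTER_CUBIC))
E
```

```text
time_s: 27.72
ee_pos: [0.5173, 0.1681, 0.2483]
tcp_rot: [-3.139, -0.001, 2.071]
force: [0.5, -0.2, -0.5]
grip_width: 0.0006
```

View pics/wrist16.png

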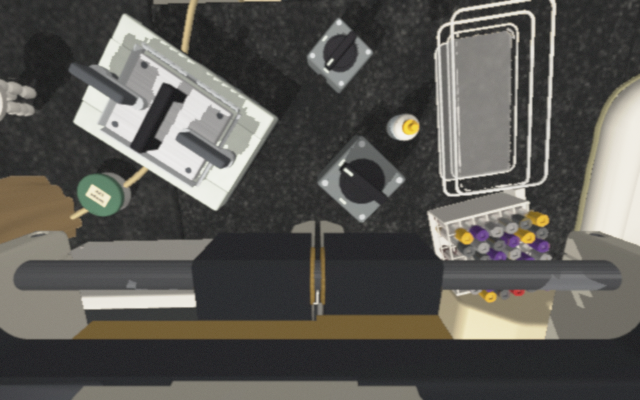

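View pics/z16.png

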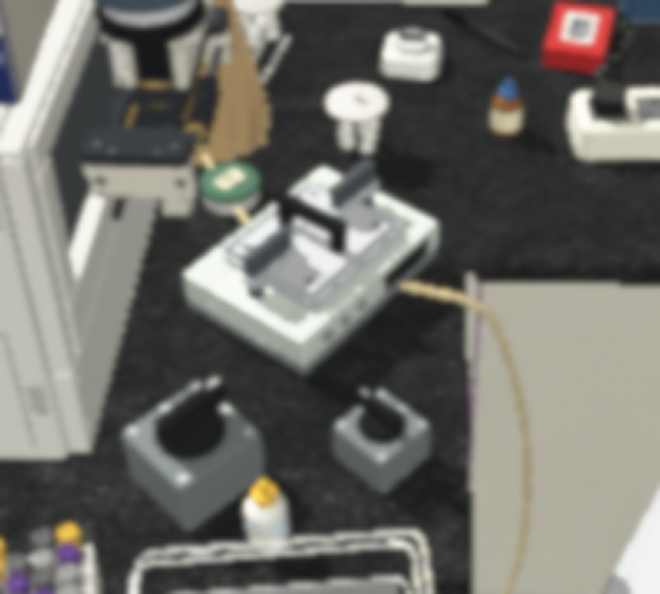

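Run:
```python
from h import *
c,im=load('wrist16')
cv2.imwrite('pics/z17.png',cv2.resize(im[0:220,60:290],None,fx=2.7,fy=2.7,interpolation=cv2.INTER_CUBIC))
```

```text
(no output)
```

View pics/z17.png

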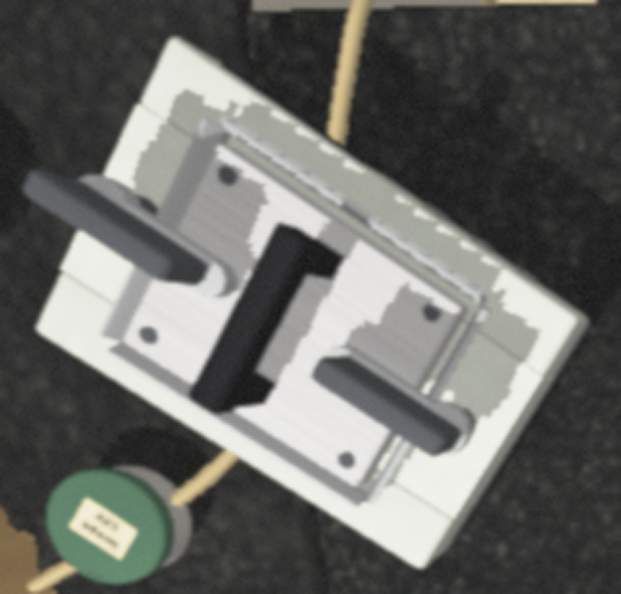

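Run:
```python
from h import *
c,im=load('wrist16')
P=lambda p,z: onplane(c,60+p[0]/2.7,p[1]/2.7,z)[:2]
L=P((325,366),.1045)-P((442,447),.1045); R=P((165,270),.1045)-P((30,182),.1045)
y=-0.10
print('left',(np.arctan2(L[1],L[0])-(np.pi+y))%(2*np.pi),'right',(np.arctan2(R[1],R[0])-y)%(2*np.pi), np.linalg.norm(L),np.linalg.norm(R))
print(job.hand_in())
```

```text
left 1.5364090276159157 right 1.5658822785537947 0.05522363324953644 0.055993331131350424
the job is handed in; nothing more can be done
None
```

The shaker is closed up and the isolator is on. I handed the job in at about 28 s; the hand-in gave no verdict.

- **Left turnbutton:** it stood at about 0.13 rad, close to hanging over the seat, so I first turned it to about -0.18 rad.
- **Cover:** I gripped it by its handle and lowered it into the rim. Just before lowering, it was about 0.5 mm from the middle of the seat and within 0.001 rad of its direction. The pictures afterwards show it inside the rim.
- **Turnbuttons:** I pinched each one over its pivot and turned it to its stop. In the last picture they measured about 1.54 rad (left) and 1.57 rad (right).
- **Isolator:** I pushed the larger box's handle clockwise with closed fingers instead of pinching it, because the gripper body might have hit the white instrument. The handle measured about 1.49 rad just before I drew back, and the picture taken afterwards shows it still turned.

At hand-in the arm was clear of everything, and the nearby things that showed in the last pictures had not visibly moved. No check failed. Position estimates from different views disagreed by 2 to 3 mm at most.

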